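# Lock in the tea glasses and start the glass warmer

### The arm

A 6-joint arm with a two-finger parallel gripper is mounted at the origin on the work surface. World frame = base frame: x ahead of the robot, y to its left, z up, the work surface at z = 0. Lengths are in m, angles in rad, forces in N, time in s.
With the tool pointing down it reaches from about 0.3 to 0.875 m from the base axis. Payload 6.4 kg.
Tool frame: the origin (TCP) lies between the finger pads; the fingertips stand 22 mm ahead of it and the grasp point (between the pads) lies 3 mm ahead of it; x points along the fingers, y is the direction in which the jaws open and shut, and the axes are right-handed (so a half turn about x gives the same grasp; the last joint's range is limited). The gripper opens to 85 mm and grips with 20 to 120 N. Pads are 22 mm wide; open, the fingers measure 114 mm over their backs; the gripper's body (76 mm by 85 mm) begins 54 mm behind the grasp point. The pads swing forward as they close: fully open they stand 13 mm farther back than shut.
Start: joints at [-0.206, 0.181, 1.607, -0, 1.354, -0.206], TCP at [0.575, 0, 0.253] pointing down, gripper open.
Joint ranges: [-2.99, 2.99], [-0.89, 2.07], [0.3, 2.58], [-1.14, 4.28], [0, 2.63], [-3.12, 3.12]. Speed limits (rad/s): [2.57, 2.57, 3.01, 3.14, 3.14, 3.14].

### API

Orientations are given as a 3x3 rotation matrix whose columns are the frame's x, y, z axes.
In Python, from plant import r gives the robot as it stands.
- The arm moves only by the tool move_arm, never from a script. Its argument "series" is a list of rows, each a list of 2 entries, a list of its own where there are three numbers: the shift along the tool's x, y, z in cm, then the turn about the tool's x in rad. In form: [[[tx, ty, tz], turn], ...]. A call has 1 to 10 rows; each row is the pose to reach, as a shift and turn from the pose commanded when the call began, along the tool's axes at that moment; what a row does not reach only later rows make up. A row lasts 1/8 s, in which the tool goes at most 62.5 mm and 10.7 degrees, less where a joint would pass 70% of its speed; a pose out of reach is approached as far as the arm can. A call with a gripper value outside its range is refused whole. "jaw" is the closure, from -1 (fully open) to 1 (shut), set as the call begins (left out, the last holds). The fingers move at their own pace and stop on an object; the grip force is fixed at half the most. Time passes only in rows, so rows that repeat a pose let the fingers close. It gives the time, the measured TCP pose, the force and the opening at its end, in the units of the state.
- r.read_state(): the state, without advancing time (a new reading comes with each control period).
- r.get_image(name): name is "scene" or "side" or "wrist"; returns a dict with "pixels" (384x512x3 uint8, red, green, blue), "intrinsics" (3x3 intrinsics, pixels), "k1" (the pictures are not rectified: a ray, as slopes to the right and down, at radius r is drawn at 1 + k1 r^2 times it, then the intrinsics apply), "cam_to_world" (4x4, takes a point from camera to world coordinates). Camera axes: x right, y up, looking along -z (the intrinsics and any distortion apply to the point x, -y, -z); pixel columns grow to the right and rows downward; lengths in m; the calibration is good to about 2 mm. A picture is of the moment at which its call begins. There is no depth.
- r.finish_job(): hands the job in, once; it reports no verdict.
Trained networks look in a picture, given as the dict that the camera call returned (one of the last four; its "shot" number tells which), for a name from the list of things; names that differ only in an ending like _2 or _b are one class to them, and where a whole thing is asked for, a point or a joint stands for the part that bears it (a point fixed in the world has none). Each returns a list of dicts, best first, with "conf" (0 to 1); they miss things now and then, are a little off and sometimes report something else, mostly with a low value. They report only what shows in the picture. A call takes as long as a camera call.
- r.masks_of(picture, thing): "region" (384x512 bool, what is visible of it).
- r.place_of(picture, thing): "centre" ([x, y, z] in m, in the coordinates of the camera as it stood for that picture, good to about 4 mm: a listed point, or the origin of a listed thing).
The state is a dict: "clock": time; "qpos": joint angles; "dq": joint speeds; "joint_torque": joint torques, N m; "tool_pos": TCP position; "ee_rot": TCP orientation; "ft_force": force on the tool from outside, world axes, zero at the start; "ft_torque": the same for the moment, N m; "finger_gap": finger opening in m.
Only numpy, scipy, OpenCV 4.12 (cv2) and the standard library are available. Lean on these libraries where they do the work, as an engineer would, in place of code of your own. Each camera call takes 0.05 s, during which the arm holds its last target. There are 200 camera calls.

### The job

Get the tea glasses warming on the trolley: swing the keeper bar fully shut over the glasses until it snaps home in its latch. Only then press the warmer's keys one at a time, each fully down and let up again: first the round key, then the square key, and last the long bar key, which must be held down for two seconds. Leave the glasses standing in their holder and the kettle, sugar pot and coaster where they are.

Things in the scene. Friction and masses are not known exactly. Their poses are not given: they have to be found in the camera images.
- warmer: Fixed tea-glass warmer; steel base 190 (x) by 290 (y) by 35 mm high, origin at the centre of its underside; x away from the robot, y left along the key row. Grey key console, 100 by 260, 45 high, along its front, centred at x -145. Four glasses, 84 apart, two by two in a wire holder (65 high). Keeper hinge post at y +110; latch post at y -128 with a stop cheek 155 high.
- keeper (a joint): keeper bar angle about its upright hinge, rad: 0 is fully shut, along the warmer's -y over the middle of the glasses, against the stop cheek; grows as it swings toward the robot (max 1.3). Light friction, stays where left. A sprung roller in the latch post resists from about 0.16 to 0.03 rad (about 5 N at the handle), then snaps up behind the bar and holds it.
- keeper_hinge (a point): point on the hinge axis at the bar's mid-thickness, 140 mm above the trolley top. The flat steel keeper bar (8 mm thick, 28 mm wide, 248 mm long) runs from here along its own -y; x is square to the bar, in the closing direction.
- keeper_grip (a point): centre of the top of the keeper bar's upright black handle: a round post up to 24 mm thick and 62 mm tall standing on the bar 150 mm from the hinge. Its top is 206 mm above the trolley top, its foot (bar top) 144 mm. It can be pinched from above or pushed.
- key_round (a joint): slide of the key, metres pressed: 0 is up, 0.008 is fully down; spring return, about 1.5 N to start and 4.5 N fully down
- key_round_top (a point): Round key, 60 mm diameter. Point: centre of its flat top, 65 mm above the trolley top when up; z up, y along the key row. The three keys are of the same white plastic in black bezels, in a row (78 mm apart) on the console, 12 mm proud; which is where varies.
- key_square (a joint): slide of the key, metres pressed: 0 is up, 0.008 is fully down; spring return, about 1.5 N to start and 4.5 N fully down
- key_square_top (a point): Square key, 52 by 52 mm. Point: centre of its flat top, 65 mm above the trolley top when up; z up, y along the key row. The three keys are of the same white plastic in black bezels, in a row (78 mm apart) on the console, 12 mm proud; which is where varies.
- key_bar (a joint): slide of the key, metres pressed: 0 is up, 0.008 is fully down; spring return, about 1.5 N to start and 4.5 N fully down
- key_bar_top (a point): Long bar-shaped key, 66 mm along y by 24 mm along x. Point: centre of its flat top, 65 mm above the trolley top when up; z up, y along the key row. The three keys are of the same white plastic in black bezels, in a row (78 mm apart) on the console, 12 mm proud; which is where varies.
- glass0: one of four like blue glasses, 72 mm wide at the rim, 90 mm high, standing loose in the wire holder, rim 125 mm above the trolley top; origin at the centre of its underside. Leave in place, upright.
- glass1: one of four like blue glasses, 72 mm wide at the rim, 90 mm high, standing loose in the wire holder, rim 125 mm above the trolley top; origin at the centre of its underside. Leave in place, upright.
- glass2: one of four like blue glasses, 72 mm wide at the rim, 90 mm high, standing loose in the wire holder, rim 125 mm above the trolley top; origin at the centre of its underside. Leave in place, upright.
- glass3: one of four like blue glasses, 72 mm wide at the rim, 90 mm high, standing loose in the wire holder, rim 125 mm above the trolley top; origin at the centre of its underside. Leave in place, upright.
- kettle: bystander: white plastic kettle with grey handle and a small lid button on top, 160 mm wide, 195 mm high, origin at the centre of its underside. Leave alone.
- sugar_pot: bystander: white porcelain lidded sugar pot with two small handles, 96 mm wide (140 mm over the handles), 116 mm high, origin at the centre of its underside. Leave alone.
- coaster: bystander: flat round mint green silicone coaster, 100 mm wide, 6 mm thick, origin at the centre of its underside. Leave alone.

How it is judged:
By the outcome, as a careful person would: the job done as asked, in the order asked, and still so for the second after the job is handed in, with the robot touching nothing.
It also fails if it takes over 58 s, if anything falls off the work surface, if the arm or the gripper's body presses on something with over 40 N, if the wrist force passes 120 N, or if a joint passes its speed limit or range.

## Working session

There is one attempt and no reset: what is moved stays moved. The work goes in short steps, Python scripts to look and compute and a tool call to move; the robot and the scene stay as the last step left them, time stands still between calls to the robot, and variables do not carry over. Pictures are saved under pics/ and viewed, about 8 in all and at most 12, crops included, and the job is handed in when it is done.

Besides the shell and the picture viewer there is one more tool, called after "Call:" as name(argument=value, ...) on one line, values as JSON. move_arm: Moves the arm, as the interface text tells. Its arguments: {"type":"object","properties":{"series":{"type":"array"},"jaw":{"type":"number"}},"required":["series"]}

```bash
mkdir -p pics; cat > h.py <<'E'
import numpy as np, cv2
from plant import r
def world(pic,c): return (np.array(pic["cam_to_world"])@np.r_[c,1])[:3]
def proj(pic,p):
    T=np.linalg.inv(pic["cam_to_world"]);c=(T@np.r_[p,1])[:3]
    u=np.array([c[0],-c[1]])/-c[2]; u=u*(1+pic["k1"]*(u@u)); K=np.array(pic["intrinsics"])
    return (K@np.r_[u,1])[:2]
def save(pic,n,s=1): cv2.imwrite(f"pics/{n}.png",cv2.resize(pic["pixels"][:,:,::-1],None,fx=s,fy=s))
E
python3 - <<'E'
from h import *
np.set_printoptions(precision=4,suppress=True)
s=r.read_state(); print(s["clock"],s["tool_pos"],s["ee_rot"],s["finger_gap"])
for n in ["scene","side"]:
    p=r.get_image(n); save(p,n+"0",1.5)
    for t in ["warmer","keeper_hinge","keeper_grip","key_round_top","key_square_top","key_bar_top","kettle","sugar_pot","coaster","glass0"]:
        print(n,t,[(round(d["conf"],2),world(p,d["centre"]).round(3),proj(p,world(p,d["centre"])).round()) for d in r.place_of(p,t)[:4]])
E
```

```text
0.0 [0.5745 0.0001 0.2524] [[-0.0017  1.     -0.    ]
 [ 0.0003 -0.     -1.    ]
 [-1.     -0.0017 -0.0003]] 0.08556953140226106
scene warmer [(0.69, array([ 0.616,  0.083, -0.003]), array([253., 251.]))]
scene keeper_hinge [(0.76, array([0.599, 0.194, 0.139]), array([292., 233.])), (0.71, array([ 0.486, -0.013,  0.069]), array([247., 197.])), (0.18, array([ 0.611,  0.082, -0.001]), array([254., 250.])), (0.18, array([0.586, 0.037, 0.033]), array([245., 231.]))]
scene keeper_grip [(0.89, array([0.483, 0.094, 0.208]), array([280., 177.]))]
scene key_round_top [(0.61, array([0.462, 0.143, 0.066]), array([294., 211.]))]
scene key_square_top [(0.49, array([ 0.488, -0.015,  0.064]), array([246., 198.]))]
scene key_bar_top [(0.55, array([0.474, 0.062, 0.064]), array([269., 204.]))]
scene kettle [(0.77, array([0.528, 0.479, 0.001]), array([387., 283.]))]
scene sugar_pot [(0.7, array([ 0.663, -0.391, -0.   ]), array([123., 203.]))]
scene coaster [(0.86, array([ 0.422, -0.4  , -0.001]), array([164., 160.]))]
scene glass0 [(0.75, array([0.584, 0.034, 0.037]), array([244., 230.])), (0.75, array
[... 532 characters left out ...]
))]
side key_square_top [(0.54, array([ 0.483, -0.017,  0.058]), array([243., 213.]))]
side key_bar_top [(0.42, array([0.474, 0.063, 0.061]), array([232., 200.])), (0.36, array([0.663, 0.046, 0.031]), array([281., 195.]))]
side kettle [(0.69, array([0.528, 0.476, 0.001]), array([212., 152.])), (0.61, array([ 0.42 , -0.404, -0.002]), array([274., 321.]))]
side sugar_pot [(0.79, array([ 0.668, -0.395, -0.003]), array([347., 288.]))]
side coaster [(0.78, array([ 0.42 , -0.403, -0.   ]), array([274., 320.]))]
side glass0 [(0.58, array([0.657, 0.128, 0.032]), array([270., 183.])), (0.57, array([0.58 , 0.031, 0.028]), array([263., 204.])), (0.57, array([0.571, 0.118, 0.033]), array([251., 190.]))]
```

View pics/scene0.png

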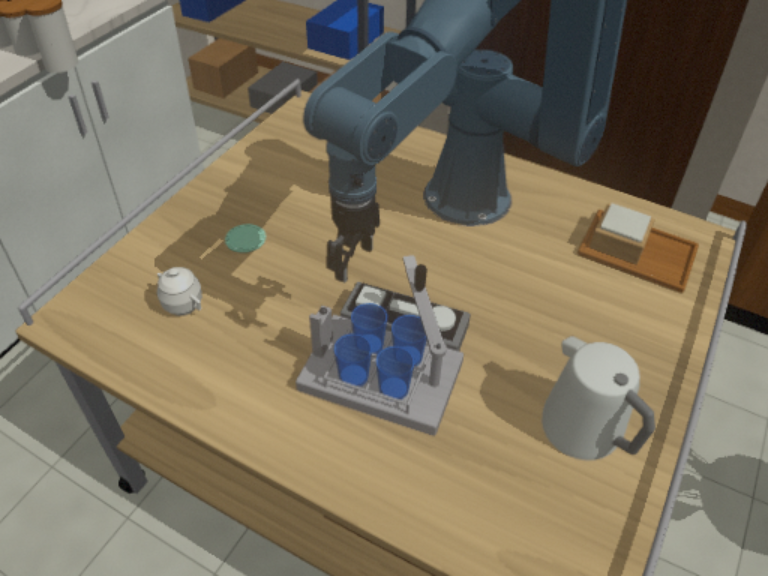

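View pics/side0.png

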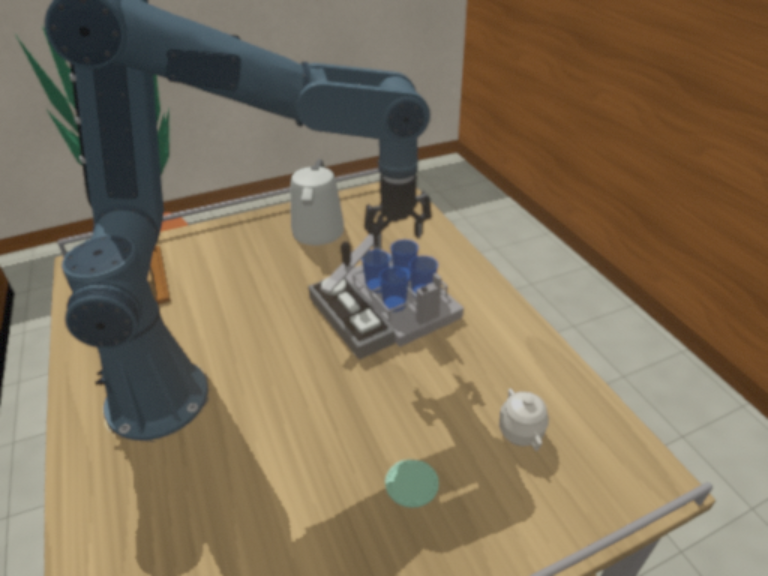

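The pictures agree with the networks. The square key is on the robot's right at (370,297) in the enlarged scene view, the bar key is in the middle at (403,307) and the round key is on the left at (440,318). The keeper is open about 1.05 rad, with its handle at (420,278). I'll go behind the handle with the jaws shut.

Call:
move_arm(series=[[[0,-2,-2],0.15],[[0,-4,-4.5],0.3],[[0,-6.5,-7],0.45],[[0,-8.5,-9],0.6],[[0,-10.5,-11.5],0.75],[[0,-12.5,-13.5],0.88],[[0,-12.5,-13.5],0.88],[[0,-12.5,-13.5],0.88]], jaw=1)

```text
clock: 2.1
tool_pos: [0.4506, 0.1347, 0.2536]
ee_rot: [[0.001, 0.639, -0.769], [-0.0, -0.769, -0.639], [-1.0, 0.001, -0.001]]
ft_force: [-0.3, -0.3, 0.2]
finger_gap: 0.0001
```

```bash
python3 - <<'E'
from h import *
np.set_printoptions(precision=4,suppress=True)
s=r.read_state(); print(s["clock"],s["tool_pos"],s["ee_rot"],s["ft_force"],s["finger_gap"])
p=r.get_image("wrist"); save(p,"w1",1.5)
for t in ["keeper_hinge","keeper_grip","key_round_top","key_square_top","key_bar_top"]:
    print(t,[(round(d["conf"],2),world(p,d["centre"]).round(3),proj(p,world(p,d["centre"])).round()) for d in r.place_of(p,t)[:2]])
E
```

```text
2.1 [0.4506 0.1347 0.2536] [[ 0.001   0.6387 -0.7695]
 [-0.0003 -0.7695 -0.6387]
 [-1.      0.0008 -0.0006]] [-0.3332 -0.2549  0.2249] 0.00013912688772396728
keeper_hinge [(0.61, array([0.487, 0.099, 0.204]), array([351., 225.]))]
keeper_grip [(0.66, array([0.484, 0.095, 0.204]), array([352., 233.]))]
key_round_top [(0.76, array([0.458, 0.14 , 0.066]), array([256., 168.]))]
key_square_top [(0.66, array([ 0.479, -0.017,  0.061]), array([388., 248.]))]
key_bar_top []
```

View pics/w1.png

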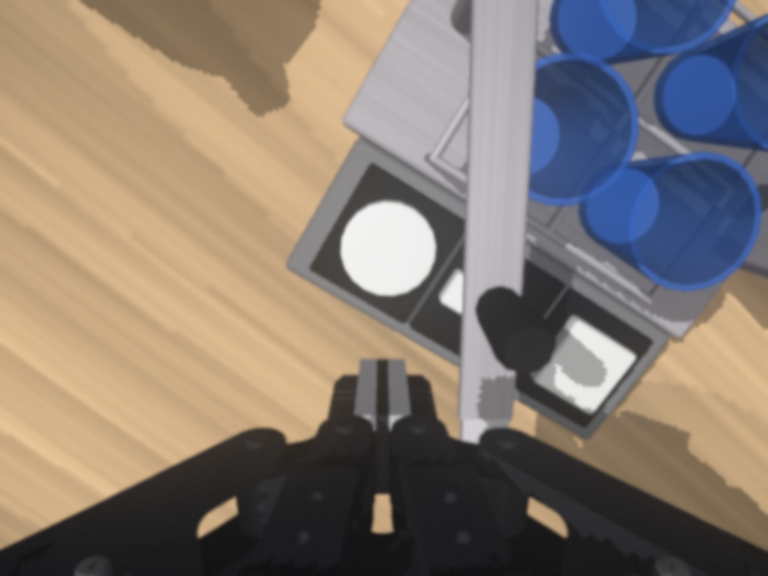

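The wrist view shows the handle's top at about (525,347), just to the right of the shut fingers at (382,380). The round key is at (388,248) and the square key at (595,365). Next I'll work out the arc.

```bash
cat > arc.py <<'E'
from h import *
np.set_printoptions(precision=2,suppress=True)
H=np.array([.600,.191]); G=np.array([.4835,.095]); psi=.165; L=.15; d=.0265; z=.186
def P(th):
    a=-np.pi/2+psi-th; u=np.array([np.cos(a),np.sin(a)]); t=np.array([-u[1],u[0]])
    return np.r_[H+L*u-d*t,z], np.arctan2(t[1],t[0])
def rows(p0,yaw0,ths):   # tool axes: x down, y at yaw0, z = x cross y
    y=np.array([np.cos(yaw0),np.sin(yaw0),0]); x=np.array([0,0,-1]); R=np.c_[x,y,np.cross(x,y)]
    for th in ths:
        p,yaw=P(th); print(round(th,3),(R.T@(p-p0)*100).round(1).tolist(),round(yaw0-yaw,2),p.round(3))
if __name__=="__main__":
    v=G-H; print("theta0",-np.pi/2+psi-np.arctan2(v[1],v[0]),"L",np.hypot(*v))
    rows(np.array([.4505,.1345,.2535]),-.88,np.arange(1.05,.45,-.07)); p,y=P(.49)
    print("B"); rows(p,y,np.r_[np.arange(.42,-.01,-.06),-.02,-.03])
E
python3 arc.py
```

```text
theta0 1.0465711414767593 L 0.15095777555329834
1.05 [6.8, 2.4, -0.1] 0.0 [0.47 0.12 0.19]
0.98 [6.8, 3.5, 0.0] -0.07 [0.47 0.11 0.19]
0.91 [6.8, 4.6, 0.1] -0.14 [0.48 0.1  0.19]
0.84 [6.8, 5.6, 0.1] -0.21 [0.49 0.09 0.19]
0.77 [6.8, 6.7, 0.0] -0.28 [0.49 0.08 0.19]
0.7 [6.8, 7.7, -0.1] -0.35 [0.5  0.07 0.19]
0.63 [6.8, 8.8, -0.3] -0.42 [0.51 0.07 0.19]
0.56 [6.8, 9.8, -0.6] -0.49 [0.52 0.06 0.19]
0.49 [6.8, 10.8, -1.0] -0.56 [0.53 0.06 0.19]
B
0.42 [0.0, 1.1, 0.1] -0.07 [0.54 0.05 0.19]
0.36 [0.0, 2.0, 0.2] -0.13 [0.55 0.05 0.19]
0.3 [0.0, 2.9, 0.2] -0.19 [0.55 0.05 0.19]
0.24 [0.0, 3.8, 0.2] -0.25 [0.56 0.04 0.19]
0.18 [0.0, 4.7, 0.1] -0.31 [0.57 0.04 0.19]
0.12 [0.0, 5.6, -0.1] -0.37 [0.58 0.04 0.19]
0.06 [0.0, 6.5, -0.3] -0.43 [0.59 0.04 0.19]
0.0 [0.0, 7.4, -0.5] -0.49 [0.6  0.04 0.19]
-0.02 [0.0, 7.7, -0.6] -0.51 [0.6  0.04 0.19]
-0.03 [0.0, 7.8, -0.7] -0.52 [0.6  0.04 0.19]
```

Call:
move_arm(series=[[[3.4,0,0],0],[[6.8,0,0],0],[[6.8,1.2,0],0],[[6.8,2.4,0],0],[[6.8,3.5,0],-0.07],[[6.8,4.6,0.1],-0.14],[[6.8,5.6,0.1],-0.21],[[6.8,6.7,0],-0.28]])

```text
clock: 3.4
tool_pos: [0.4947, 0.0822, 0.1875]
ee_rot: [[0.003, 0.826, -0.563], [-0.0, -0.563, -0.826], [-1.0, 0.003, -0.002]]
ft_force: [-1.0, 0.3, 0.8]
finger_gap: -0.0001
```

```bash
python3 - <<'E'
from h import *
np.set_printoptions(precision=4,suppress=True)
s=r.read_state(); print(s["tool_pos"],s["ft_force"])
p=r.get_image("wrist"); save(p,"w2",1.5)
for n in ["scene","side"]:
    q=r.get_image(n)
    print([(round(d["conf"],2),world(q,d["centre"]).round(3)) for d in r.place_of(q,"keeper_grip")[:2]])
E
```

```text
[0.4947 0.0822 0.1875] [-1.0252  0.2742  0.8182]
[(0.58, array([0.52 , 0.069, 0.207]))]
[(0.89, array([0.517, 0.064, 0.206])), (0.61, array([ 0.484, -0.017,  0.06 ]))]
```

View pics/w2.png

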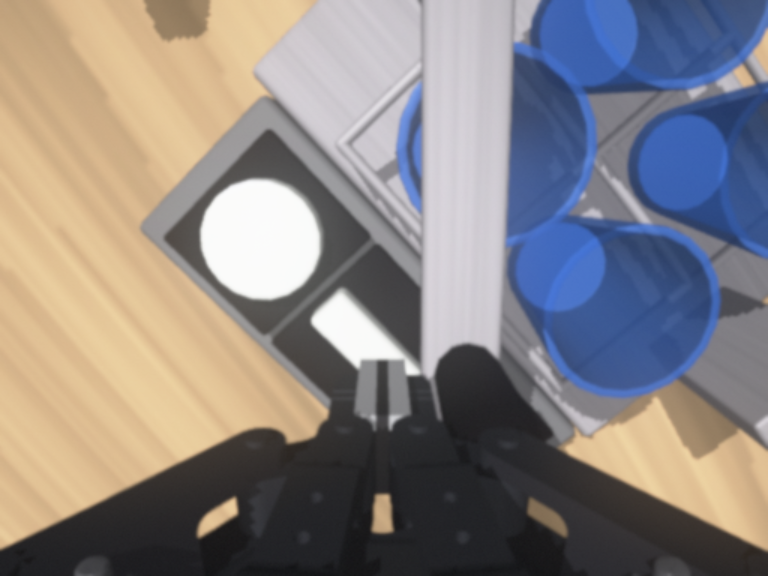

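The shut fingers are pressing flat on the handle at about (440,390), and the bar has turned with them to about 0.77 rad. I'll go on along the arc.

```bash
python3 -c "
from arc import *
p,y=P(.77); rows(p,y,[.69,.61,.53,.45,.37,.29,.21]); p,y=P(.21); print('B'); rows(p,y,[.16,.12,.09,.06,.03,.015,0,-.01,-.02])"
```

```text
0.69 [0.0, 1.2, 0.2] -0.08 [0.5  0.07 0.19]
0.61 [0.0, 2.4, 0.2] -0.16 [0.51 0.07 0.19]
0.53 [0.0, 3.6, 0.2] -0.24 [0.52 0.06 0.19]
0.45 [0.0, 4.9, 0.1] -0.32 [0.53 0.06 0.19]
0.37 [0.0, 6.1, -0.2] -0.4 [0.54 0.05 0.19]
0.29 [0.0, 7.2, -0.5] -0.48 [0.56 0.04 0.19]
0.21 [0.0, 8.4, -0.9] -0.56 [0.57 0.04 0.19]
B
0.16 [0.0, 0.8, 0.1] -0.05 [0.57 0.04 0.19]
0.12 [0.0, 1.4, 0.2] -0.09 [0.58 0.04 0.19]
0.09 [0.0, 1.8, 0.2] -0.12 [0.58 0.04 0.19]
0.06 [0.0, 2.3, 0.2] -0.15 [0.59 0.04 0.19]
0.03 [0.0, 2.7, 0.2] -0.18 [0.59 0.04 0.19]
0.015 [0.0, 3.0, 0.2] -0.2 [0.6  0.04 0.19]
0 [0.0, 3.2, 0.2] -0.21 [0.6  0.04 0.19]
-0.01 [0.0, 3.3, 0.2] -0.22 [0.6  0.04 0.19]
-0.02 [0.0, 3.5, 0.2] -0.23 [0.6  0.04 0.19]
```

Call:
move_arm(series=[[[0,1.2,0.2],-0.08],[[0,2.4,0.2],-0.16],[[0,3.6,0.2],-0.24],[[0,4.9,0.1],-0.32],[[0,6.1,-0.2],-0.4],[[0,7.2,-0.5],-0.48],[[0,8.4,-0.9],-0.56]])

```text
clock: 4.53
tool_pos: [0.5674, 0.0434, 0.1858]
ee_rot: [[0.0, 0.999, -0.038], [-0.0, -0.038, -0.999], [-1.0, 0.0, 0.0]]
ft_force: [-1.1, 1.2, 1.3]
finger_gap: -0.0
```

Call:
move_arm(series=[[[0,0.8,0.1],-0.05],[[0,1.4,0.2],-0.09],[[0,1.8,0.2],-0.12],[[0,2.3,0.2],-0.15],[[0,2.7,0.2],-0.18],[[0,2.7,0.2],-0.18]])

```text
clock: 5.28
tool_pos: [0.5927, 0.0399, 0.1856]
ee_rot: [[-0.004, 0.99, 0.141], [-0.001, 0.141, -0.99], [-1.0, -0.004, 0.0]]
ft_force: [-10.9, -3.7, 10.8]
finger_gap: 0.0
```

Call:
move_arm(series=[[[0,0.2,0],-0.01],[[0,0.3,0],-0.02],[[0,0.3,0],-0.02]])

```text
clock: 5.65
tool_pos: [0.593, 0.0396, 0.1855]
ee_rot: [[-0.01, 0.987, 0.16], [-0.002, 0.16, -0.987], [-1.0, -0.01, 0.001]]
ft_force: [-23.7, -7.4, 17.2]
finger_gap: 0.0
```

```bash
python3 - <<'E'
from h import *
s=r.read_state(); print(s["tool_pos"],s["ft_force"])
for n in ["scene","side"]:
    q=r.get_image(n); save(q,n+"3")
    print([(round(d["conf"],2),world(q,d["centre"]).round(3)) for d in r.place_of(q,"keeper_grip")[:2]])
    if n=="scene": cv2.imwrite("pics/c3.png",cv2.resize(q["pixels"][150:310,170:340,::-1],None,fx=3.5,fy=3.5,interpolation=cv2.INTER_CUBIC))
E
```

```text
[0.59304969 0.03955756 0.18546181] [-23.72791026  -7.37025382  17.23280515]
[(0.89, array([0.622, 0.045, 0.206])), (0.59, array([ 0.419, -0.4  , -0.001]))]
[(0.59, array([0.619, 0.044, 0.203]))]
```

View pics/c3.png

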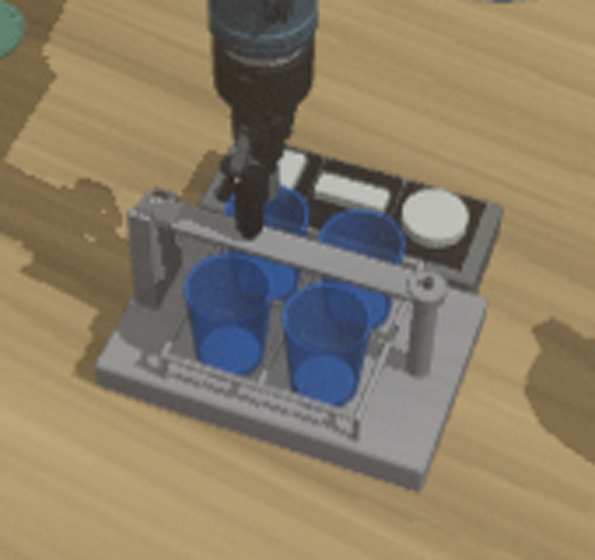

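The scene crop shows the bar lying over the middle of the glasses, with its free end inside the latch post at about (150,205). The force rises steeply with almost no motion, so the bar is against the cheek. I'll back off and check that it holds.

Call:
move_arm(series=[[[0,-0.4,0],0],[[0,-1,0],0],[[0,-2,0],0],[[0,-3.5,0],0],[[0,-3.5,0],0]])

```text
clock: 6.48
tool_pos: [0.5614, 0.0353, 0.1848]
ee_rot: [[-0.001, 0.987, 0.159], [0.0, 0.159, -0.987], [-1.0, -0.001, -0.001]]
ft_force: [0.6, -0.0, -0.0]
finger_gap: -0.0004
```

```bash
python3 - <<'E'
from h import *
s=r.read_state(); print(s["tool_pos"],s["ft_force"])
for n in ["scene","side","wrist"]:
    q=r.get_image(n)
    for t in ["keeper_grip","keeper_hinge"]: print(n,[(round(d["conf"],2),world(q,d["centre"]).round(3)) for d in r.place_of(q,t)[:2]])
    if n=="scene": a=cv2.resize(q["pixels"][190:260,200:300,::-1],None,fx=7,fy=7,interpolation=cv2.INTER_CUBIC)
    if n=="wrist": save(q,"w4",1.5)
cv2.imwrite("pics/c4.png",a)
E
```

```text
[0.56140492 0.03533004 0.18482998] [ 0.56694837 -0.04673841 -0.01724517]
scene [(0.35, array([0.469, 0.062, 0.062]))]
scene [(0.75, array([0.599, 0.197, 0.141]))]
side [(0.51, array([0.619, 0.039, 0.207]))]
side []
wrist [(0.65, array([0.624, 0.048, 0.207]))]
wrist [(0.75, array([ 0.481, -0.016,  0.062]))]
```

View pics/c4.png

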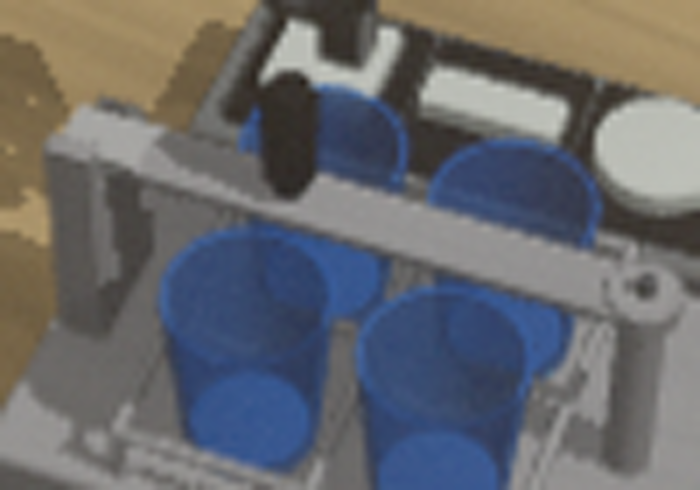

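View pics/w4.png

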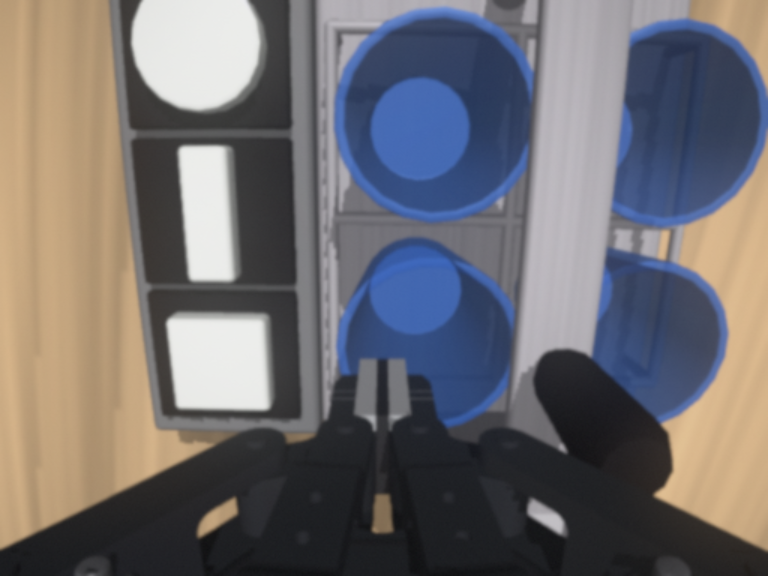

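The scene crop shows the bar resting inside the latch post, with the handle upright at (290,135) and the glasses standing. In the wrist view the bar runs from (585,20) to (560,400). I'll compare its direction with the console's edges numerically.

```bash
python3 - <<'E'
from h import *
q=r.get_image("wrist"); T=np.array(q["cam_to_world"]); K=np.array(q["intrinsics"])
g=cv2.cvtColor(q["pixels"],cv2.COLOR_RGB2GRAY)
def bp(px,z):
    v=np.linalg.solve(K,np.r_[px,1])[:2]; u=v.copy()
    for _ in range(20): u=v/(1+q["k1"]*(u@u))
    d=T[:3,:3]@np.array([u[0],-u[1],-1]); return T[:3,3]+d*(z-T[2,3])/d[2]
def edge(a,b,z,n):   # refine edge by max horizontal gradient near line a-b, fit line in world
    P=[]
    for t in np.linspace(0,1,40):
        x,y=(1-t)*np.array(a)/1.5+t*np.array(b)/1.5; y=int(round(y)); xs=np.arange(int(x)-6,int(x)+7)
        gr=np.abs(g[y,xs+1].astype(float)-g[y,xs-1]); P.append(bp([xs[gr.argmax()],y],z)[:2])
    P=np.array(P); vx,vy,x0,y0=cv2.fitLine(P.astype(np.float32),cv2.DIST_HUBER,0,.0005,.0005).ravel()
    if vy<0: vx,vy=-vx,-vy
    print(n,"angle",round(float(np.arctan2(-vx,vy)),4),"end",bp(np.array(a)/1.5,z).round(3),bp(np.array(b)/1.5,z).round(3),"rms",np.std((P-[x0,y0])@[vy,-vx]).round(4))
edge((540,20),(513,400),.144,"barL"); edge((630,20),(600,300),.144,"barR")
edge((110,5),(156,420),.045,"consoleL"); edge((180,152),(189,275),.065,"keyL"); edge((234,152),(239,270),.065,"keyR");edge((167,322),(174,408),.065,"sqL")
edge((130,150),(148,280),.053,"divider"); 
for t in ["key_round_top","key_square_top","key_bar_top"]: print(t,[(round(d["conf"],2),world(q,d["centre"]).round(4)) for d in r.place_of(q,t)[:1]])
E
```

```text
barL angle 0.1505 end [0.59  0.149 0.144] [0.609 0.028 0.144] rms 0.0005
barR angle 0.1458 end [0.617 0.154 0.144] [0.63  0.069 0.144] rms 0.0005
consoleL angle 0.1489 end [0.411 0.153 0.045] [ 0.444 -0.065  0.045] rms 0.0016
keyL angle 0.1486 end [0.458 0.09  0.065] [0.466 0.032 0.065] rms 0.0002
keyR angle 0.151 end [0.483 0.093 0.065] [0.491 0.038 0.065] rms 0.0002
sqL angle 0.1493 end [0.456 0.005 0.065] [ 0.462 -0.043  0.065] rms 0.0003
divider angle 0.1494 end [0.429 0.086 0.053] [0.441 0.022 0.053] rms 0.0002
key_round_top [(0.9, array([0.4573, 0.1396, 0.0642]))]
key_square_top [(0.84, array([ 0.48  , -0.0179,  0.0651]))]
key_bar_top [(0.62, array([0.4696, 0.0598, 0.0622]))]
```

The bar's angle (0.148) matches the console's (0.149), so the keeper is within 0.005 rad of shut and well past the roller. Next is the round key.

Call:
move_arm(series=[[[0,-2,-3],0],[[0,-4,-6],0],[[0,-6.5,-9],0],[[0,-8.4,-11.9],0],[[4,-8.4,-11.9],0],[[8,-8.4,-11.9],0],[[8.8,-8.4,-11.9],0],[[9.2,-8.4,-11.9],0],[[9.2,-8.4,-11.9],0]])

```text
clock: 8.25
tool_pos: [0.4616, 0.1392, 0.0944]
ee_rot: [[0.002, 0.987, 0.159], [0.0, 0.159, -0.987], [-1.0, 0.002, 0.0]]
ft_force: [-0.1, -0.3, -0.3]
finger_gap: -0.0001
```

Call:
move_arm(series=[[[0.6,0,0],0],[[0.9,0,0],0],[[1.2,0,0],0],[[1.5,0,0],0],[[1.6,0,0],0],[[1.6,0,0],0]])

```text
clock: 9.0
tool_pos: [0.4614, 0.1393, 0.0788]
ee_rot: [[0.001, 0.987, 0.16], [-0.0, 0.16, -0.987], [-1.0, 0.001, 0.0]]
ft_force: [-4.2, -1.0, 15.8]
finger_gap: -0.0002
```

Call:
move_arm(series=[[[-0.8,0,0],0],[[-1.6,0,0],0],[[-3,0,0],0],[[-3,0,0],0],[[-3,-0.1,5],0],[[-3,-0.2,10],0],[[-3,-0.2,15.7],0],[[-1.6,-0.2,15.7],0],[[-1.6,-0.2,15.7],0]])

```text
clock: 10.12
tool_pos: [0.482, -0.0155, 0.0917]
ee_rot: [[-0.004, 0.987, 0.158], [0.001, 0.158, -0.987], [-1.0, -0.003, -0.002]]
ft_force: [-0.8, 1.2, -0.3]
finger_gap: -0.0
```

Call:
move_arm(series=[[[0.6,0,0],0],[[0.9,0,0],0],[[1.2,0,0],0],[[1.5,0,0],0],[[1.6,0,0],0],[[1.6,0,0],0]])

```text
clock: 10.88
tool_pos: [0.4836, -0.0153, 0.0788]
ee_rot: [[-0.0, 0.987, 0.16], [0.001, 0.16, -0.987], [-1.0, -0.0, -0.001]]
ft_force: [-7.7, 4.6, 20.2]
finger_gap: 0.0
```

Call:
move_arm(series=[[[-0.8,0,0],0],[[-1.6,0,0],0],[[-3,0,0],0],[[-3,0,0],0],[[-3,0.1,-4],0],[[-3,0.2,-7.7],0],[[-1.6,0.2,-7.7],0],[[-1.6,0.2,-7.7],0]])

```text
clock: 11.88
tool_pos: [0.4722, 0.0601, 0.0919]
ee_rot: [[-0.003, 0.987, 0.16], [-0.0, 0.16, -0.987], [-1.0, -0.003, -0.0]]
ft_force: [-0.0, 0.5, 0.5]
finger_gap: -0.0002
```

```bash
python3 - <<'E'
from h import *
s=r.read_state(); print(s["tool_pos"],s["ft_force"])
q=r.get_image("wrist"); save(q,"w5",1.5)
for t in ["key_round_top","key_square_top","key_bar_top"]: print(t,[(round(d["conf"],2),world(q,d["centre"]).round(4)) for d in r.place_of(q,t)[:1]])
E
```

```text
[0.47224792 0.06009637 0.09194023] [-0.02155643  0.47217597  0.53480447]
key_round_top [(0.62, array([0.455 , 0.1411, 0.0662]))]
key_square_top []
key_bar_top [(0.61, array([0.4706, 0.0607, 0.0639]))]
```

View pics/w5.png

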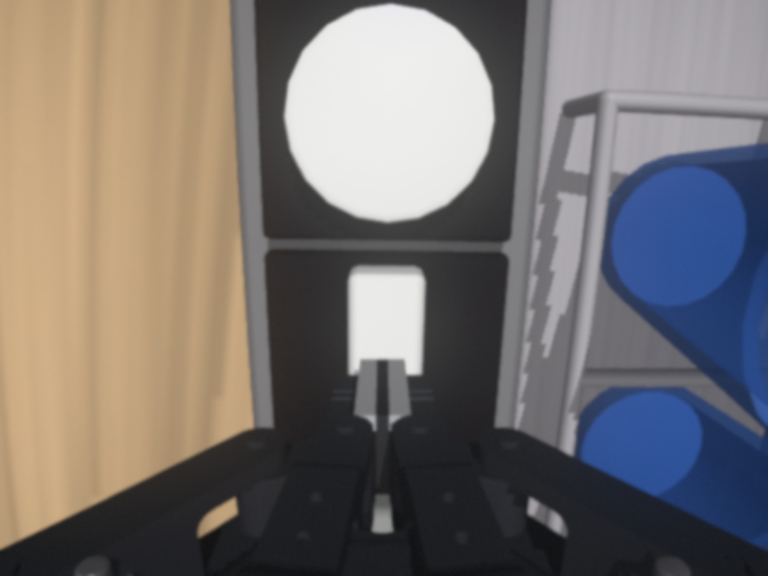

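The fingers are over the bar key, centred on it at x of about 385. I'll press it and hold for about 2.6 s.

Call:
move_arm(series=[[[0.6,0,0],0],[[0.9,0,0],0],[[1.2,0,0],0],[[1.5,0,0],0],[[1.6,0,0],0],[[1.6,0,0],0],[[1.6,0,0],0],[[1.6,0,0],0],[[1.6,0,0],0],[[1.6,0,0],0]])

```text
clock: 13.32
tool_pos: [0.4738, 0.0598, 0.0788]
ee_rot: [[0.0, 0.987, 0.16], [-0.001, 0.16, -0.987], [-1.0, 0.0, 0.001]]
ft_force: [-5.3, -3.5, 18.0]
finger_gap: 0.0003
```

Call:
move_arm(series=[[[0,0,0],0],[[0,0,0],0],[[0,0,0],0],[[0,0,0],0],[[0,0,0],0],[[0,0,0],0],[[0,0,0],0],[[0,0,0],0],[[0,0,0],0],[[0,0,0],0]])

```text
clock: 14.58
tool_pos: [0.4738, 0.0598, 0.0788]
ee_rot: [[0.001, 0.987, 0.16], [-0.001, 0.16, -0.987], [-1.0, 0.0, 0.001]]
ft_force: [-6.3, -4.6, 18.5]
finger_gap: 0.0001
```

Call:
move_arm(series=[[[0,0,0],0],[[0,0,0],0],[[0,0,0],0],[[0,0,0],0],[[0,0,0],0],[[0,0,0],0]])

```text
clock: 15.32
tool_pos: [0.4738, 0.0598, 0.0788]
ee_rot: [[0.001, 0.987, 0.16], [-0.001, 0.16, -0.987], [-1.0, 0.0, 0.001]]
ft_force: [-6.6, -3.1, 18.4]
finger_gap: -0.0002
```

Call:
move_arm(series=[[[-0.8,0,0],0],[[-1.6,0,0],0],[[-4,0,0],0],[[-8,0,0],0],[[-12,-1,0],0],[[-16,-2,0],0],[[-16,-2,0],0],[[-16,-2,0],0]])

```text
clock: 16.32
tool_pos: [0.453, 0.0573, 0.2366]
ee_rot: [[-0.001, 0.987, 0.159], [0.0, 0.159, -0.987], [-1.0, -0.001, -0.001]]
ft_force: [-0.2, -0.6, -0.6]
finger_gap: -0.0004
```

```bash
python3 - <<'E'
from h import *
s=r.read_state(); print(s["clock"],s["tool_pos"],s["ft_force"])
q=r.get_image("scene"); w=r.get_image("wrist")
for t in ["keeper_grip","kettle","sugar_pot","coaster","glass0"]: print(t,[(round(d["conf"],2),world(q,d["centre"]).round(3)) for d in r.place_of(q,t)[:4]])
a=cv2.resize(q["pixels"][140:320,60:450,::-1],(780,360)); cv2.imwrite("pics/f.png",a)
E
```

```text
16.325 [0.45304181 0.05734301 0.23655728] [-0.17100268 -0.64690098 -0.63457369]
keeper_grip [(0.79, array([0.625, 0.043, 0.206]))]
kettle [(0.93, array([0.525, 0.479, 0.001]))]
sugar_pot [(0.92, array([ 0.663, -0.393, -0.001]))]
coaster []
glass0 [(0.91, array([0.652, 0.131, 0.035])), (0.84, array([0.566, 0.124, 0.035])), (0.8, array([0.586, 0.035, 0.034])), (0.71, array([0.666, 0.052, 0.039]))]
```

View pics/f.png

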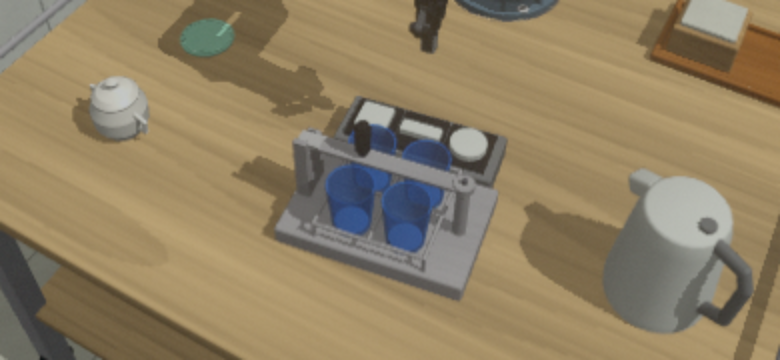

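The final view shows the bar shut, with its handle at (362,138). All three keys are up, the four glasses are standing, and the kettle, sugar pot and coaster are where they were. The arm is clear of everything, so I'm handing in.

```bash
python3 -c "
from plant import r
print(r.finish_job())"
```

```text
the job is handed in; nothing more can be done
None
```

I swung the keeper shut and pressed the round, square and bar keys in that order, then handed the job in at about 16 s on the robot's clock.

- **Keeper:** I pushed the handle along its arc with the jaws shut until the force rose sharply against the stop. After I backed off, the bar lined up with the console to within about 0.005 rad, well past the roller. The snap is inferred from that; I did not pull on the bar to test it.
- **Keys:** Each key went down to the same depth (fingertips at about 57 mm) with 16–20 N on the tool, then was let up. The bar key was held for about 2.6 s.
- **Final look:** All three keys are up, the four glasses are standing in place, and the kettle and sugar pot have not moved beyond measuring error. The network missed the coaster in the last picture, but it shows there where it was. The arm is clear of everything.

While pushing the keeper home, the tool also felt an upward force of about 17 N, with about 30 N in all. I took this to be the sloped backs of the fingers bearing on the handle, but did not check it.

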